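Take a blank from behind the sprung flap and hang it up

TASK

Reach into the sloping dispenser through its spring-loaded flap, keep the flap held open with the fingers, and take out the snap-hook blank lying behind it. Let the flap close again, then hang the blank by its window on the peg of the stand so that it hangs freely, and leave everything else where it is.

Things in the scene. Friction and masses are not known exactly. Their poses are not given: they have to be found in the camera images.
- dispenser: Fixed sheet-metal chute on a 165 x 174 mm base. Origin: centre of base underside; x to its back, y left, z up; yaw varies. Chute runs down away from the mouth, 27 deg off vertical: way IN d=(0.454,0,-0.891), normal off chute floor n=(0.891,0,0.454). Its points below are chute_mouth + a*d + b*n (mm). The blank's centre is at a=90, b=30. A vertical hand does not fit; come in along d.
- chute_mouth (a point): Middle of the lower edge of the dispenser's mouth, at (-0.065,0,0.145) in its frame: a=0, b=0. The mouth spans b=0 (floor) to b=72 (flap hinge). Side walls 166 mm apart begin at a=23; a clear roof (b=78 to 82) covers the chute from the hinge inward.
- chute_stop (a point): Middle of the floor at the chute's lower end stop, a=138, b=0. A rib 26 mm wide, 25 mm high (b=0 to 25) runs along the middle of the floor from a=40 to the stop; the blank lies flat on it, lower end on the stop. Two guides (53 mm apart, b up to 32) stand beside the blank at a=107 to 137.
- guard_top (a point): Top middle of the upright guard plate, 174 mm wide and 4 mm thick, that stands on the dispenser's roof just behind the hinge at x=0.008, z=0.177 to 0.252 of its frame.
- flap (a joint): Clear flap over the mouth, 140 wide, 50 mm long, hinged on the line a=0, b=72 along the dispenser's y. 0 = shut; grows as it is pushed inward (free edge swings in, away from the floor) to 1.35 rad. A spring shuts it: 1 N at the free edge at first, about 2.5 N at 1 rad. Fingers pushed in along d at the blank's height open it to about 0.9 rad; it rides on them.
- flap_edge (a point): Middle of the flap's free edge, a slippery steel rod 6 mm thick; shut, it is at a=0, b=24. Its swing clears the blank's upper end. While the blank is drawn out it slides over fingers and blank; lifting the blank 10 mm off the rib (along n) first eases this.
- blank: Loose flat moulded snap-hook blank: closed oblong ring 100 long (y), 49 wide (x), 11 mm thick (z), 28 g. Origin: centre of its under face (z=0). Window y -35 to 34, x -11 to 13 mm; outer side faces x=-23 and 24. In the dispenser its +y points up out of the mouth, its x along the dispenser's y, z along n. Grasp across its width at about y=+30 mm.
- peg_stand: Fixed dark steel stand, base 120 x 90 x 10 mm, origin at centre of its underside. Flat upright 10 x 30 mm at x=0.045, top z=0.145. A round peg, 8 mm thick, points from it along -x: axis z=0.138 at the upright, 0.143 at x=-0.030, then the tip turns up to x=-0.036, z=0.153 (top 0.157). A hung blank stands across the peg, its z along the stand's x.
- peg_mid (a point): Point on the axis of the stand's peg, half way along it (stand frame 0, 0, 0.141). A blank hanging here has its centre about 30 mm below it.
- mould_small: Bystander: small metal block 36 x 50 x 34 mm standing on the bench, origin at the centre of its underside.
- mould_lid: Bystander: metal plate 50 x 75 x 12 mm with four upright guide pins to 34 mm, origin at the centre of its underside.
- knob: Bystander: round moulded knob 44 mm in diameter, 24 mm high, origin at the centre of its underside.

How it is judged:
By the outcome, as a careful person would: the job done as asked, in the order asked, and still so for the second after the job is handed in, with the robot touching nothing.
It also fails if it takes over 48 s, if anything falls off the work surface, if the arm or the gripper's body presses on something with over 40 N, if the wrist force passes 120 N, or if a joint passes its speed limit or range.

ROBOT

A 6-joint arm with a two-finger parallel gripper is mounted at the origin on the work surface; the furniture and walls round the work are solid. World frame = base frame: x ahead of the robot, y to its left, z up, the work surface at z = 0. Lengths are in mm, angles in rad, forces in N, time in s.
With the tool pointing down it reaches from about 275 to 1000 mm from the base axis. Payload 8.4 kg.
Tool frame: the origin (TCP) lies on the centre line of the jaws, within the pads' length; the fingertips stand 25 mm ahead of it and the grasp point (between the pads) lies 6 mm ahead of it (bot.tips_ahead is the distance from the TCP to the fingertips, in mm); z points along the fingers, y is the direction in which the jaws open and shut (so a half turn about z gives the same grasp; the last joint's range is limited). The gripper opens to 85 mm and grips with 20 to 120 N. Pads are 22 mm wide; open, the fingers measure 114 mm over their backs; the gripper's body (76 mm by 85 mm) begins 54 mm behind the grasp point. The pads swing forward as they close: fully open they stand 13 mm farther back than shut.
Start: joints at [1.219, 0.353, 1.633, -0, 1.155, -0.002], TCP at [214.192, 587.154, 256.281] pointing down, gripper open.
Joint ranges: [-2.63, 2.63], [-0.92, 2.1], [0.06, 2.66], [-1.3, 4.44], [0, 2.69], [-3.02, 3.02]. Speed limits (rad/s): [2.22, 2.22, 2.79, 3.14, 3.14, 3.14].

INTERFACE

Orientations are given as a rotation vector (axis times angle).
In Python, from rig import telemetry, imaging, workorder, spotter, bot gives the robot as it stands.
- The arm moves only by the tool arm_command, never from a script. Its argument "rows" is one flat list of numbers, 5 for each row, row after row: the opening, from 0 (shut) to 1 (fully open), then the shift along the tool's x, y, z in cm, then the turn about the tool's z in rad. A call has exactly 8 rows; each row is the pose to reach, as a shift and turn from the pose commanded when the call began, along the tool's axes at that moment; what a row does not reach only later rows make up. A row lasts 1/10 s, in which the tool goes at most 50 mm and 8.59 degrees, less where a joint would pass 70% of its speed; a pose out of reach is approached as far as the arm can. A call with a gripper value outside its range is refused whole. The fingers move at their own pace and stop on an object; "force" is the grip in N (left out, the last holds). Time passes only in rows, so rows that repeat a pose let the fingers close, or fill a call up. It gives the time, the measured TCP pose, the force and the opening at its end, in the units of the state.
- telemetry.get_obs(): the state, without advancing time (a new reading comes with each control period).
- imaging.grab_frame(name): name is "scene" or "top"; returns a dict with "color" (384x512x3 uint8, blue, green, red), "fovy" (degrees; the focal length in pixels is half the picture's height over the tangent of half this angle, whatever the lens; pixels are square), "cx", "cy" (the principal point, pixels), "eye" and "attitude" of the camera in the world. Camera axes: x right, y down, z forward; pixel columns grow to the right and rows downward; lengths in mm; the calibration is good to about 2 mm. A picture is of the moment at which its call begins. There is no depth.
- workorder.job_done(): hands the job in, once; it reports no verdict.
Trained networks look in a picture, given as the dict that the camera call returned (one of the last four; its "shot" number tells which), for a name from the list of things; names that differ only in an ending like _2 or _b are one class to them, and where a whole thing is asked for, a point or a joint stands for the part that bears it (a point fixed in the world has none). Each returns a list of dicts, best first, with "confidence" (0 to 1); they miss things now and then, are a little off and sometimes report something else, mostly with a low value. They report only what shows in the picture. A call takes as long as a camera call.
- spotter.spot_in(picture, name): "extent" ([left, top, right, bottom] as shares, 0 to 1, of the picture: columns of its width, rows of its height, round what is visible of it).
- spotter.mark_of(picture, name): "location" ([row, column] as shares, 0 to 1, of the picture: columns of its width, rows of its height: a listed point, or the origin of a listed thing).
The state is a dict: "clock": time; "joint_pos": joint angles; "joint_velocities": joint speeds; "tau": joint torques, N m; "eef_pos": TCP position; "orientation": TCP orientation; "wrist_force": force on the tool from outside, world axes, zero at the start; "torque": the same for the moment, N m; "opening": finger opening in mm.
Only numpy, scipy, OpenCV 4.12 (cv2) and the standard library are available. Lean on these libraries where they do the work, as an engineer would, in place of code of your own. Each camera call takes 0.05 s, during which the arm holds its last target.

## Working session

There is one attempt and no reset: what is moved stays moved. The work goes in short steps, Python scripts to look and compute and a tool call to move; the robot and the scene stay as the last step left them, time stands still between calls to the robot, and variables do not carry over. Pictures are saved under pics/ and viewed, and the job is handed in when it is done.

Besides the shell and the picture viewer there is one more tool, called in YAML: its name, and indented under it one key for each argument. arm_command: Moves the arm, as the interface text tells. Its arguments: {"type":"object","properties":{"rows":{"type":"array","items":{"type":"number"}},"force":{"type":"number"}},"required":["rows"]}

```bash
ls -la; mkdir -p pics; python3 - <<'E'
from rig import telemetry, imaging, workorder, spotter, bot
import cv2
print(telemetry.get_obs()); print([x for x in dir(bot) if x[0]!='_'])
for n in ("scene","top"):
    f=imaging.grab_frame(n); cv2.imwrite(f"pics/{n}0.png",f["color"]); print({k:v for k,v in f.items() if k!="color"})
    for t in ["dispenser","chute_mouth","chute_stop","guard_top","flap","flap_edge","blank","peg_stand","peg_mid","mould_small","mould_lid","knob"]:
        for fn in (spotter.mark_of,spotter.spot_in):
            try:
                r=fn(f,t); print(t,[(x["confidence"],x.get("location",x.get("extent"))) for x in r[:2]])
            except Exception as e: print(t,e)
E
```

```text
total 12
drwxr-xr-x  3 agent agent 4096 Dec  6 23:38 .
drwxr-xr-x 23 root  root  4096 Dec  6 23:38 ..
drwxr-xr-x  2 agent agent 4096 Dec  6 23:38 pics
{'clock': 0.0, 'joint_pos': array([ 1.21864168e+00,  3.53616773e-01,  1.63414753e+00,  3.13214407e-05,
        1.15517585e+00, -2.34892420e-03]), 'joint_velocities': array([ 0.0004027 ,  0.00063976, -0.00042206, -0.00114529,  0.00097423,
        0.00142885]), 'tau': array([ 6.26371766e-04, -6.05248117e+01, -3.42061186e+01, -5.97500298e-05,
        9.34976677e-03, -5.75636093e-06]), 'eef_pos': array([214.00668833, 586.75044341, 255.57551344]), 'orientation': array([-5.46649559e-01, -3.09339690e+00,  2.07536162e-03]), 'wrist_force': array([-0.37166168, -0.03742891, -0.70216847]), 'torque': array([ 0.03264913, -0.04686917, -0.00919554]), 'opening': 85.5077080516893}
['Unreachable', 'tips_ahead']
{'fovy': 47.50754910832352, 'cx': 247.80283305160648, 'cy': 194.37910959139302, 'eye': array([ 49.20082276, 303.84464803, 735.65262146]), 'attitude': array([-1.10287085,  2.36411664, -1.04755393]), 'shot': 1}
dispenser [(0.59, [0.6977, 0.3412])]
d
[... 2007 characters left out ...]
e_mouth, chute_stop, dispenser, flap_edge, guard_top, knob, mould_lid, mould_small, peg_mid, peg_stand
flap [(0.74, [0.2816, 0.4766, 0.417, 0.5453])]
flap_edge [(0.55, [0.5346, 0.3514]), (0.23, [0.4599, 0.6627])]
flap_edge [(0.65, [0.2764, 0.4677, 0.4148, 0.5419])]
blank [(0.26, [0.5349, 0.3486])]
blank []
peg_stand [(0.76, [0.4896, 0.6402])]
peg_stand []
peg_mid [(0.92, [0.4664, 0.6568])]
peg_mid [(0.59, [0.6035, 0.4068, 0.682, 0.5453])]
mould_small [(0.78, [0.406, 0.5016])]
mould_small [(0.54, [0.4791, 0.3846, 0.5156, 0.4281])]
mould_lid [(0.9, [0.6602, 0.5256])]
mould_lid [(0.74, [0.5008, 0.6185, 0.5648, 0.6898])]
knob [(0.79, [0.6542, 0.3828])]
knob [(0.69, [0.3621, 0.637, 0.4, 0.6753])]
```

View pics/scene0.png

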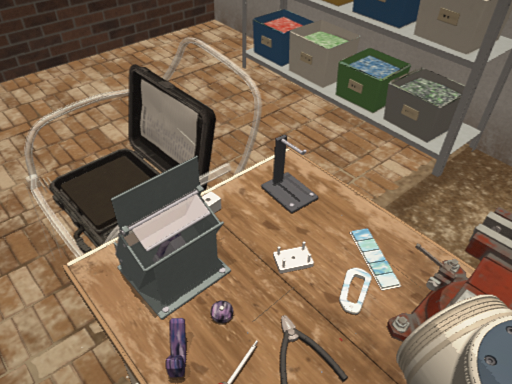

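View pics/top0.png

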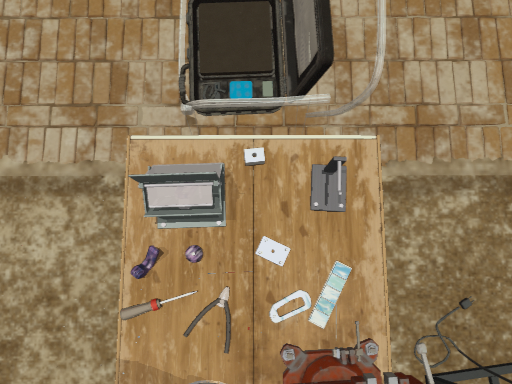

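The scene view shows the dispenser at about (170,235), the stand at (290,175), the lid at (293,258), the knob at (222,311) and the small block at (212,203). A loose ring lies at (353,290), and it isn't the blank to be taken. The top view agrees. Next I triangulate.

```bash
cat > h.py <<'E'
import numpy as np, cv2
from scipy.spatial.transform import Rotation as R
def cam(f):
    A=R.from_rotvec(f["attitude"]).as_matrix(); F=192/np.tan(np.radians(f["fovy"]/2)); return A,np.array(f["eye"]),F
def ray(f,u,v):
    A,e,F=cam(f); d=A@np.array([(u-f["cx"])/F,(v-f["cy"])/F,1]); return e,d/np.linalg.norm(d)
def proj(f,P):
    A,e,F=cam(f); p=(np.atleast_2d(P)-e)@A; return np.c_[f["cx"]+F*p[:,0]/p[:,2], f["cy"]+F*p[:,1]/p[:,2]]
def tri(rs):
    M=np.zeros((3,3));b=np.zeros(3)
    for e,d in rs:
        Q=np.eye(3)-np.outer(d,d);M+=Q;b+=Q@e
    x=np.linalg.solve(M,b); return x,[np.linalg.norm((np.eye(3)-np.outer(d,d))@(x-e)) for e,d in rs]
E
python3 - <<'E'
from h import *
from rig import telemetry, imaging, spotter
fs=[imaging.grab_frame(n) for n in("scene","top")]
import pickle; pickle.dump(fs,open("f0.pkl","wb"))
for t in ["dispenser","chute_mouth","chute_stop","guard_top","flap_edge","blank","peg_stand","peg_mid","mould_small","mould_lid","knob"]:
    rs=[]
    for f in fs:
        r=spotter.mark_of(f,t)
        if r: l=r[0]["location"]; rs.append(ray(f,l[1]*512,l[0]*384))
    if len(rs)==2:
        x,e=tri(rs); print(t,x.round(1),np.round(e,1))
    for e,d in rs: print("   z0:",(e-d*e[2]/d[2]).round(0))
E
```

```text
dispenser [ 534.8   28.1 -104.8] [61.4 61.4]
   z0: [426.  35.   0.]
   z0: [571.  49.   0.]
   z0: [624. -16.   0.]
chute_stop [572.7  41.3  24.5] [3.3 3.3]
   z0: [588.  30.   0.]
   z0: [578.  48.   0.]
guard_top [587.4  47.4 249.8] [1. 1.]
   z0: [865. -84.   0.]
   z0: [636.  97.   0.]
flap_edge [532.1  49.8 162.6] [3.4 3.4]
   z0: [666. -25.   0.]
   z0: [553.  83.   0.]
blank [477.5 -41.6 138.7] [121. 121.]
   z0: [632.  17.   0.]
   z0: [ 429. -159.    0.]
peg_stand [ 596.1 -309.4    1.3] [3.5 3.5]
   z0: [ 594. -313.    0.]
   z0: [ 599. -307.    0.]
peg_mid [ 596.5 -297.9  145.4] [0.2 0.2]
   z0: [ 732. -446.    0.]
   z0: [ 623. -328.    0.]
mould_small [ 680.3 -114.9    8.2] [3.3 3.3]
   z0: [ 690. -117.    0.]
   z0: [ 680. -117.    0.]
mould_lid [ 434.4 -157.2    3.1] [5.6 5.6]
   z0: [ 440. -155.    0.]
   z0: [ 430. -161.    0.]
knob [424.8  34.7   1.3] [0.7 0.7]
   z0: [426.  35.   0.]
   z0: [424.  34.   0.]
```

View pics/s_disp.png

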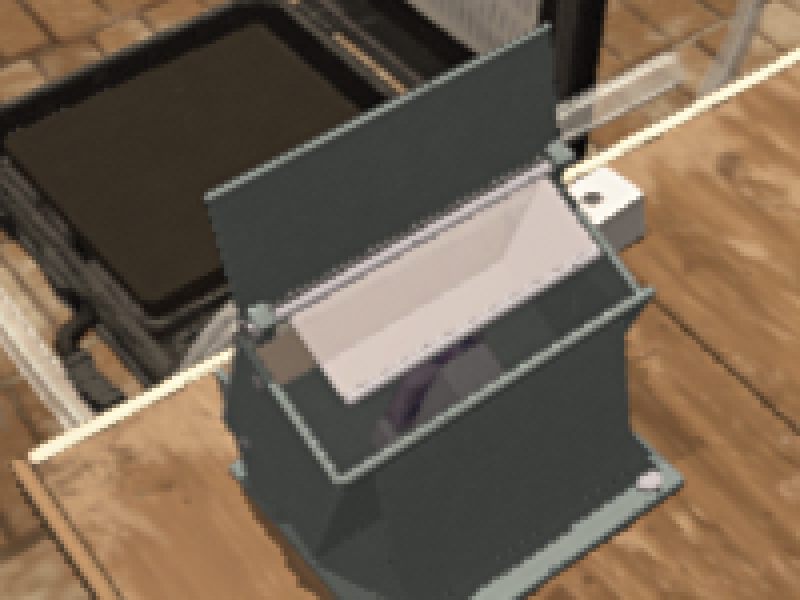

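View pics/t_all.png

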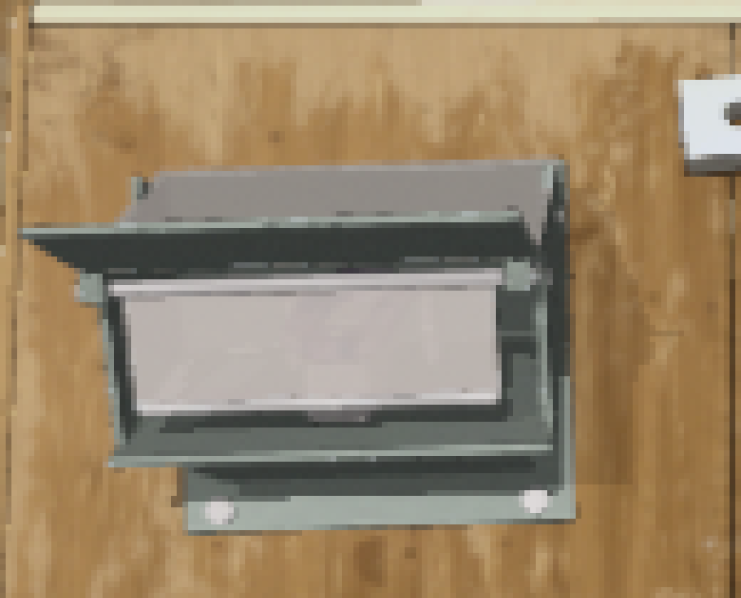

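View pics/s_peg.png

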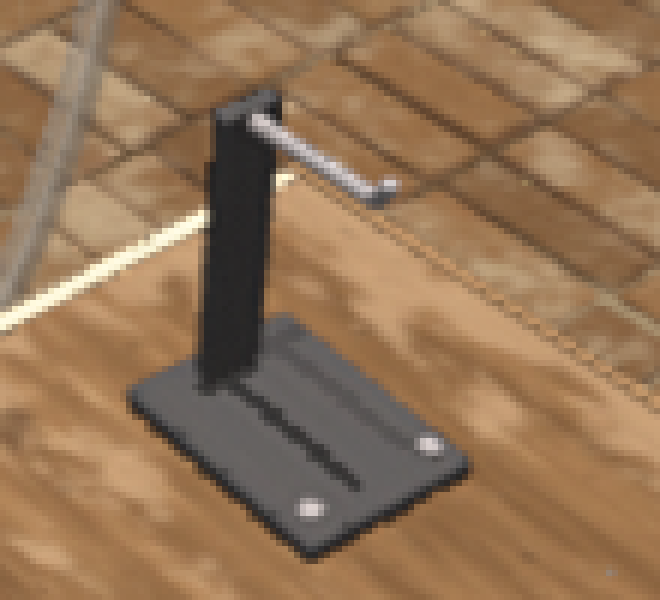

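View pics/t_peg.png

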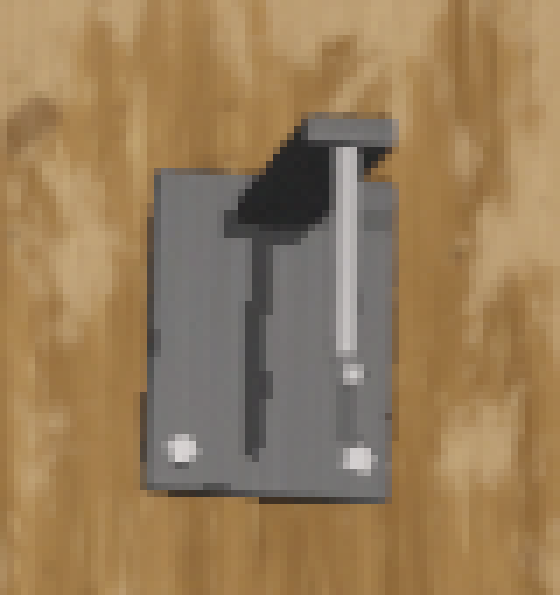

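```bash
cat > fit.py <<'E'
from h import *; import pickle
from scipy.optimize import least_squares
S,T=pickle.load(open("f0.pkl","rb"))
def c(p,o,s): return np.array([o[0]+(p[0]+.5)/s-.5,o[1]+(p[1]+.5)/s-.5])
sd=lambda *p:c(p,(60,150),4); td=lambda *p:c(p,(125,135),5.7); sp=lambda *p:c(p,(240,120),6); tp=lambda *p:c(p,(290,140),7)
gR=(8,-87,252);gL=(8,87,252);mL=(-65,85,145);mR=(-65,-85,145);bL=(-82.5,87,6);bR=(-82.5,-87,6)
D=[(S,gR,sd(549,25)),(S,gL,sd(207,197)),(S,mL,sd(338,478)),(S,mR,sd(652,292)),(S,bR,sd(683,478)),
(T,gL,td(20,232)),(T,gR,td(522,212)),(T,mL,td(110,465)),(T,mR,td(553,450)),(T,bL,td(187,532)),(T,bR,td(575,517))]
P=[(S,(-60,45,10),sp(312,555)),(S,(-60,-45,10),sp(467,465)),(S,(60,45,10),sp(132,395)),(S,(-36,0,155),sp(388,187)),(S,(40,0,138.5),sp(258,120)),
(T,(-60,45,10),tp(145,490)),(T,(-60,-45,10),tp(390,497)),(T,(60,45,10),tp(157,172)),(T,(60,-45,10),tp(395,182)),(T,(-36,0,157),tp(353,373)),(T,(40,0,138.5),tp(345,147))]
def pose(x,q): return np.array(q)@R.from_euler('z',x[2]).as_matrix().T+np.array([x[0],x[1],x[3] if len(x)>3 else 0])
def go(D,x0):
    f=lambda x:np.concatenate([(proj(F,pose(x,q))[0]-m) for F,q,m in D])
    r=least_squares(f,x0,loss='soft_l1',x_scale=[10,10,.1,10]); return r.x,f(r.x).reshape(-1,2)
if __name__=="__main__":
  for D_,x0 in((D,[575,43,-.1,0]),(P,[596,-305,0,0])):
    x,r=go(D_,x0); print(x.round(3),np.degrees(x[2])); print(r.round(1).tolist())
E
python3 fit.py
```

```text
[ 5.77897e+02  4.87220e+01  3.20000e-02 -3.56200e+00] 1.8238727174958689
[[-0.5, 0.6], [-0.8, 0.8], [1.6, -2.0], [0.2, -3.1], [0.3, 0.9], [0.4, -0.5], [0.1, 0.1], [-0.3, 0.1], [-1.2, 0.1], [0.0, -0.1], [0.4, 0.2]]
[ 5.95387e+02 -3.04145e+02 -5.40000e-02 -2.90900e+00] -3.1183526109963506
[[-0.5, -0.2], [1.1, -0.5], [-1.9, -0.4], [0.0, 0.3], [-0.9, 1.4], [-0.0, 0.1], [0.4, 0.9], [-0.3, -0.5], [0.5, -0.2], [0.1, 0.2], [0.2, 0.6]]
```

arm_command:
  rows: [1,-3.6,-2.7,-1.8,-0.05,1,-7.2,-5.3,-3.5,-0.1,1,-10.8,-8.0,-5.2,-0.15,1,-14.4,-10.7,-7,-0.2,1,-18,-13.3,-8.7,-0.25,1,-21.6,-16,-10.4,-0.3,1,-25.2,-18.6,-12.2,-0.34,1,-28.9,-21.3,-13.9,-0.38]

```text
clock: 4.4
eef_pos: [413.3, 286.4, 396.4]
orientation: [-0.05, 3.14, 0.001]
wrist_force: [0.5, 0.0, -0.1]
opening: 85.0
```

arm_command:
  rows: [1,-3.2,-3.0,-2.5,0,1,-6.4,-6,-5,0,1,-9.6,-9,-7.5,0,1,-12.8,-12,-10,0,1,-16,-15,-12.5,0,1,-19.2,-18,-15,0,1,-22.4,-21,-17.5,0,1,-25.6,-24,-20,0]

```text
clock: 5.2
eef_pos: [674.2, 56.6, 594.5]
orientation: [-0.047, 3.141, 0.0]
wrist_force: [1.3, 0.7, 0.8]
opening: 85.6
```

```bash
python3 - <<'E'
from rig import telemetry
o=telemetry.get_obs(); print(o['joint_pos'].round(3),o['eef_pos'].round(1),o['orientation'].round(3))
E
```

```text
[ 0.082  0.332  0.957  0.     1.852 -1.519] [674.2  56.6 594.5] [-0.047  3.141  0.   ]
```

arm_command:
  rows: [1,-3.5,0,-3.5,0,1,-7,0,-7,0,1,-10.5,0,-10.5,0,1,-14,0,-14,0,1,-17.5,0,-17.5,0,1,-21,0,-21,0,1,-24.5,0,-24.5,0,1,-28,0,-28,0]

```text
clock: 6.0
eef_pos: [779.3, 56.9, 708.3]
orientation: [-0.047, 3.103, 0.003]
wrist_force: [-0.6, -1.2, 0.0]
opening: 85.2
```

```bash
python3 - <<'E'
from rig import telemetry
o=telemetry.get_obs(); print(o['joint_pos'].round(3),o['eef_pos'].round(1),o['orientation'].round(3))
E
```

```text
[ 0.071  0.728  0.058  0.     2.317 -1.53 ] [779.3  56.9 708.3] [-4.700e-02  3.103e+00  3.000e-03]
```

arm_command:
  rows: [1,-5,0,-0.5,0,1,-10,0,-1,0,1,-15,0,-1.5,0,1,-20,0,-2,0,1,-25,0,-2.5,0,1,-30,0,-3,0,1,-35,0,-3.5,0,1,-40,0,-4,0]

```text
clock: 6.8
eef_pos: [868.8, 54.3, 615.5]
orientation: [-0.046, 3.071, 0.006]
wrist_force: [-0.7, 0.3, -0.1]
opening: 85.7
```

```bash
python3 - <<'E'
from rig import telemetry
o=telemetry.get_obs(); print(o['joint_pos'].round(3),o['eef_pos'].round(1),o['orientation'].round(3))
E
```

```text
[ 6.10e-02  8.43e-01  5.90e-02  1.00e-03  2.17e+00 -1.54e+00] [868.8  54.3 615.5] [-0.046  3.071  0.006]
```

arm_command:
  rows: [1,-80,0,-60,0,1,-80,0,-60,0,1,-80,0,-60,0,1,-80,0,-60,0,1,-80,0,-60,0,1,-80,0,-60,0,1,-80,0,-60,0,1,-80,0,-60,0]

```text
clock: 7.6
eef_pos: [865.6, 46.8, 636.8]
orientation: [-0.046, 3.034, 0.008]
wrist_force: [0.2, 0.4, 0.7]
opening: 85.5
```

```bash
python3 - <<'E'
from rig import telemetry
o=telemetry.get_obs(); print(o['joint_pos'].round(3),o['eef_pos'].round(1),o['orientation'].round(3))
E
```

```text
[ 5.200e-02  8.190e-01  5.900e-02  1.000e-03  2.156e+00 -1.548e+00] [865.6  46.8 636.8] [-0.046  3.034  0.008]
```

arm_command:
  rows: [1,-80,5,-60,0,1,-80,5,-60,0,1,-80,5,-60,0,1,-80,5,-60,0,1,-80,5,-60,0,1,-80,5,-60,0,1,-80,5,-60,0,1,-80,5,-60,0]

```text
clock: 8.4
eef_pos: [859.3, 55.2, 660.2]
orientation: [-0.045, 2.996, 0.011]
wrist_force: [-0.1, 0.3, 0.4]
opening: 85.7
```

arm_command:
  rows: [1,-80,5,-60,0,1,-80,5,-60,0,1,-80,5,-60,0,1,-80,5,-60,0,1,-80,5,-60,0,1,-80,5,-60,0,1,-80,5,-60,0,1,-80,5,-60,0]

```text
clock: 9.2
eef_pos: [850.4, 61.1, 686.0]
orientation: [-0.045, 2.957, 0.014]
wrist_force: [-0.2, 0.5, -0.0]
opening: 85.2
```

```bash
cat >> h.py <<'E'
def axes(o): 
    M=R.from_rotvec(o['orientation']).as_matrix(); return M
E
python3 - <<'E'
from rig import telemetry
from h import *
o=telemetry.get_obs(); print(o['joint_pos'].round(3),o['eef_pos'].round(1),o['orientation'].round(3)); print(axes(o).round(3))
E
```

```text
[ 7.000e-02  7.630e-01  5.900e-02 -1.000e-03  2.135e+00 -1.531e+00] [850.4  61.1 686. ] [-0.045  2.957  0.014]
[[-0.983 -0.031  0.183]
 [-0.029  1.     0.012]
 [-0.183  0.006 -0.983]]
```

arm_command:
  rows: [1,-80,3,-60,0,1,-80,3,-60,0,1,-80,3,-60,0,1,-80,3,-60,0,1,-80,3,-60,0,1,-80,3,-60,0,1,-80,3,-60,0,1,-80,3,-60,0]

```text
clock: 10.0
eef_pos: [839.5, 59.4, 713.5]
orientation: [-0.044, 2.919, 0.017]
wrist_force: [0.6, -0.4, -0.6]
opening: 85.2
```

arm_command:
  rows: [1,-80,3,-60,0,1,-80,3,-60,0,1,-80,3,-60,0,1,-80,3,-60,0,1,-80,3,-60,0,1,-80,3,-60,0,1,-80,3,-60,0,1,-80,3,-60,0]

```text
clock: 10.8
eef_pos: [826.5, 58.0, 742.1]
orientation: [-0.044, 2.88, 0.019]
wrist_force: [-1.3, 0.4, -0.1]
opening: 85.3
```

arm_command:
  rows: [1,-80,3,-60,0,1,-80,3,-60,0,1,-80,3,-60,0,1,-80,3,-60,0,1,-80,3,-60,0,1,-80,3,-60,0,1,-80,3,-60,0,1,-80,3,-60,0]

```text
clock: 11.6
eef_pos: [811.5, 56.5, 771.1]
orientation: [-0.043, 2.841, 0.022]
wrist_force: [-0.3, 0.3, -0.2]
opening: 85.6
```

arm_command:
  rows: [1,-80,3,-40,0,1,-80,3,-40,0,1,-80,3,-40,0,1,-80,3,-40,0,1,-80,3,-40,0,1,-80,3,-40,0,1,-80,3,-40,0,1,-80,3,-40,0]

```text
clock: 12.4
eef_pos: [832.5, 57.6, 766.7]
orientation: [-0.042, 2.802, 0.025]
wrist_force: [-0.8, -0.9, 0.5]
opening: 85.8
```

```bash
python3 - <<'E'
from rig import telemetry
from h import *
o=telemetry.get_obs(); print(o['joint_pos'].round(3),o['eef_pos'].round(1),o['orientation'].round(3)); print(axes(o).round(3))
E
```

```text
[ 0.067  0.674  0.059 -0.     2.069 -1.534] [832.5  57.6 766.7] [-0.042  2.802  0.025]
[[-0.943 -0.032  0.333]
 [-0.026  0.999  0.022]
 [-0.333  0.012 -0.943]]
```

arm_command:
  rows: [1,-80,0,-20,0,1,-80,0,-20,0,1,-80,0,-20,0,1,-80,0,-20,0,1,-80,0,-20,0,1,-80,0,-20,0,1,-80,0,-20,0,1,-80,0,-20,0]

```text
clock: 13.2
eef_pos: [886.3, 50.9, 730.5]
orientation: [-0.042, 2.76, 0.027]
wrist_force: [-0.5, -0.1, 0.7]
opening: 85.6
```

arm_command:
  rows: [1,-80,0,-20,0,1,-80,0,-20,0,1,-80,0,-20,0,1,-80,0,-20,0,1,-80,0,-20,0,1,-80,0,-20,0,1,-80,0,-20,0,1,-80,0,-20,0]

```text
clock: 14.0
eef_pos: [921.0, 45.5, 712.1]
orientation: [-0.041, 2.718, 0.029]
wrist_force: [-0.1, -1.0, -0.1]
opening: 85.2
```

arm_command:
  rows: [1,-80,0,-20,0,1,-80,0,-20,0,1,-80,0,-20,0,1,-80,0,-20,0,1,-80,0,-20,0,1,-80,0,-20,0,1,-80,0,-20,0,1,-80,0,-20,0]

```text
clock: 14.8
eef_pos: [942.4, 41.2, 708.1]
orientation: [-0.04, 2.675, 0.03]
wrist_force: [0.1, -0.1, -0.2]
opening: 85.1
```

```bash
cat > st.py <<'E'
from rig import telemetry
from h import *
import sys
o=telemetry.get_obs(); M=axes(o); print(o['clock'],o['joint_pos'].round(3),o['eef_pos'].round(1),o['orientation'].round(3),'F',o['wrist_force'].round(1),'op',round(o['opening'],1)); print(M.round(3))
X=[577.9,48.7,.032]
ex=np.array([np.cos(X[2]),np.sin(X[2]),0]); ey=np.array([-ex[1],ex[0],0]); ez=np.array([0,0,1.])
d=.454*ex-.891*ez; n=.891*ex+.454*ez; mouth=np.array([X[0],X[1],-3])+ -65*ex+145*ez
def abl(p): q=np.asarray(p)-mouth; return np.array([q@d,q@n,q@ey])
def pt(a,b,l=0): return mouth+a*d+b*n+l*ey
G=o['eef_pos']+6*M[:,2]; print('grasp pt a,b,l',abl(G).round(1))
# peg frame
Y=[595.4,-304.1,-.054]; px=np.array([np.cos(Y[2]),np.sin(Y[2]),0]); py=np.array([-px[1],px[0],0])
print('grasp pt peg frame',((G-np.array([Y[0],Y[1],-3]))@np.c_[px,py,ez]).round(1))
def shift(world_target_grasp): return (M.T@(world_target_grasp-G)/10).round(2)
for s in sys.argv[1:]:
    v=[float(k) for k in s.split(',')]; print(s,'->',shift(pt(*v)))
E
python3 st.py -120,30,0 -60,30,0
```

```text
14.8 [ 0.038  0.771  0.059  0.011  1.844 -1.557] [942.4  41.2 708.1] [-0.04   2.675  0.03 ] F [ 0.1 -0.1 -0.2] op 85.1
[[-0.893 -0.033  0.449]
 [-0.023  0.999  0.028]
 [-0.45   0.015 -0.893]]
grasp pt a,b,l [-303.6  639.2  -19.1]
grasp pt peg frame [330.5 363.8 705.7]
-120,30,0 -> [60.85  1.32 18.65]
-60,30,0 -> [60.83  1.24 24.65]
```

arm_command:
  rows: [1,5,0.1,0,0,1,10,0.2,0,0,1,15,0.3,0,0,1,20,0.4,0,0,1,25,0.5,0,0,1,30,0.6,0.5,0,1,35,0.8,1,0,1,40,1,1.5,0]

```text
clock: 15.6
eef_pos: [658.4, 41.4, 556.2]
orientation: [-0.04, 2.673, 0.03]
wrist_force: [0.5, 0.4, 1.2]
opening: 85.5
```

```bash
python3 st.py -110,30,0 -40,30,0
```

```text
15.6 [ 6.000e-02  3.400e-02  1.464e+00  1.000e-03  1.176e+00 -1.541e+00] [658.4  41.4 556.2] [-0.04   2.673  0.03 ] F [0.5 0.4 1.2] op 85.5
[[-0.892 -0.033  0.451]
 [-0.023  0.999  0.028]
 [-0.451  0.015 -0.892]]
grasp pt a,b,l [-297.1  317.4   -9.8]
grasp pt peg frame [ 47.  348.7 553.8]
-110,30,0 -> [28.69  0.57 18.81]
-40,30,0 -> [28.67  0.47 25.81]
```

arm_command:
  rows: [1,4.4,0.1,2,0,1,8.8,0.2,4,0,1,13.2,0.3,6,0,1,17.6,0.4,8,0,1,22,0.5,10,0,1,26,0.6,12.5,0,1,28.7,0.6,15.5,0,1,28.7,0.6,18.8,0]

```text
clock: 16.4
eef_pos: [485.3, 46.0, 257.7]
orientation: [-0.04, 2.676, 0.03]
wrist_force: [0.6, -0.5, 1.0]
opening: 86.0
```

```bash
python3 st.py -40,30,0 -15,30,0 40,29,0 55,29,0; python3 - <<'E'
from h import *
from rig import imaging
for n in("scene","top"):
    f=imaging.grab_frame(n); im=f["color"]
    cv2.imwrite(f"pics/{n}1.png",cv2.resize(im[100:340,60:340] if n=="scene" else im[120:330,110:370],None,fx=2.8,fy=2.8,interpolation=3)[:600,:800])
E
```

```text
16.4 [ 0.103 -0.065  2.214 -0.036  0.527 -1.471] [485.3  46.  257.7] [-0.04   2.676  0.03 ] F [ 0.6 -0.5  1. ] op 86.0
[[-0.893 -0.034  0.448]
 [-0.024  0.999  0.028]
 [-0.449  0.015 -0.894]]
grasp pt a,b,l [-109.7   27.9    0.3]
grasp pt peg frame [-126.2  343.9  255.4]
-40,30,0 -> [-0.26 -0.13  6.96]
-15,30,0 -> [-0.27 -0.16  9.46]
40,29,0 -> [-0.2  -0.24 14.96]
55,29,0 -> [-0.21 -0.26 16.46]
```

View pics/scene1.png

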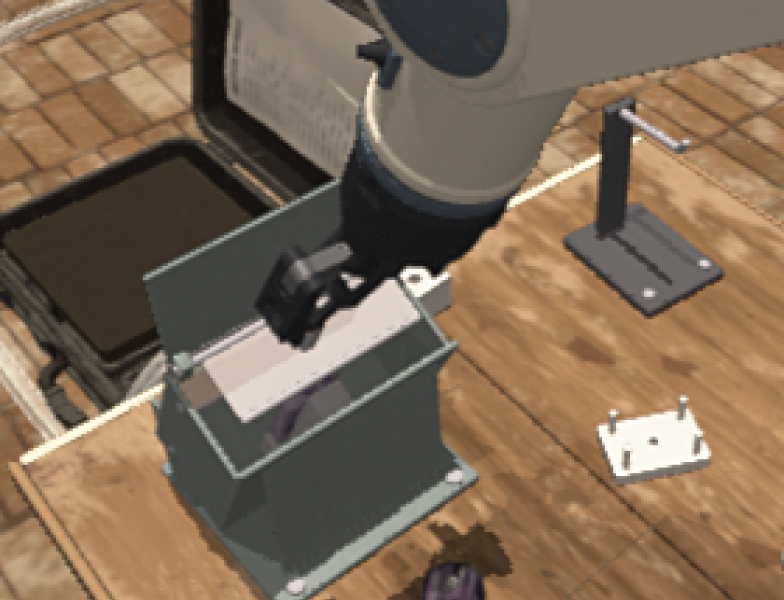

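View pics/top1.png

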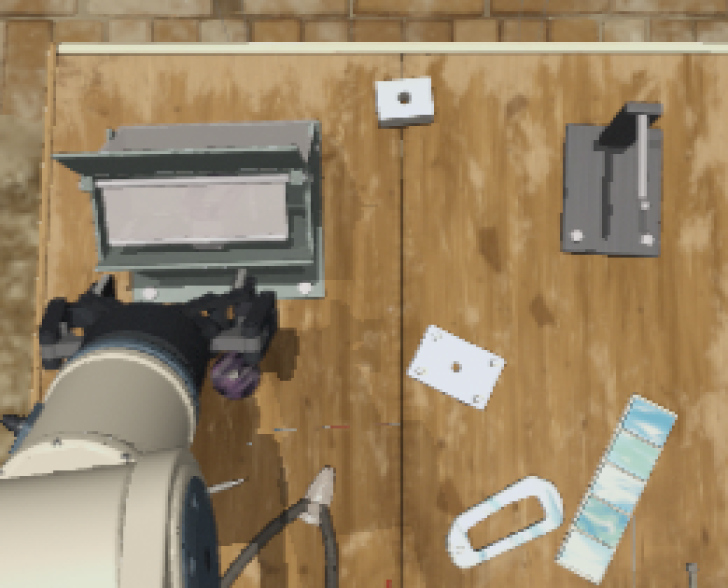

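```bash
python3 - <<'E'
from h import *; import pickle
S,T=pickle.load(open("f0.pkl","rb"))
M=np.array([[-0.893,-0.034,0.448],[-0.024,0.999,0.028],[-0.449,0.015,-0.894]]);t=np.array([485.3,46,257.7])
for k in(12,):
  for s in(-45,45):
    p=t+k*M[:,2]+s*M[:,1]; a=proj(S,p)[0];b=proj(T,p)[0]; print(s,((a-[60,100])*2.8).round(),((b-[110,120])*2.8).round())
E
```

```text
-45 [422. 264.] [239. 282.]
45 [295. 335.] [110. 286.]
```

arm_command:
  rows: [1,-0.1,0,3,0,1,-0.2,-0.1,6,0,1,-0.2,-0.2,9,0,1,-0.2,-0.2,11,0,1,-0.2,-0.2,13,0,1,-0.2,-0.2,15,0,1,-0.2,-0.3,16.5,0,1,-0.2,-0.3,16.5,0]

```text
clock: 17.3
eef_pos: [564.8, 47.6, 112.5]
orientation: [-0.04, 2.677, 0.03]
wrist_force: [-3.3, -0.2, -3.4]
opening: 85.8
```

```bash
python3 st.py  55,29,0; python3 - <<'E'
from h import *
from rig import imaging
for n in("scene",):
    f=imaging.grab_frame(n); im=f["color"]
    cv2.imwrite(f"pics/{n}2.png",cv2.resize(im[150:300,80:280] ,None,fx=4,fy=4,interpolation=3)[:600,:800])
E
```

```text
17.3 [ 0.088  0.328  2.189 -0.073  0.161 -1.443] [564.8  47.6 112.5] [-0.04   2.677  0.03 ] F [-3.3 -0.2 -3.4] op 85.8
[[-0.894 -0.033  0.447]
 [-0.024  0.999  0.028]
 [-0.448  0.014 -0.894]]
grasp pt a,b,l [55.8 32.8 -0.6]
grasp pt peg frame [-46.9 349.9 110.2]
55,29,0 -> [ 0.38  0.05 -0.07]
```

View pics/scene2.png

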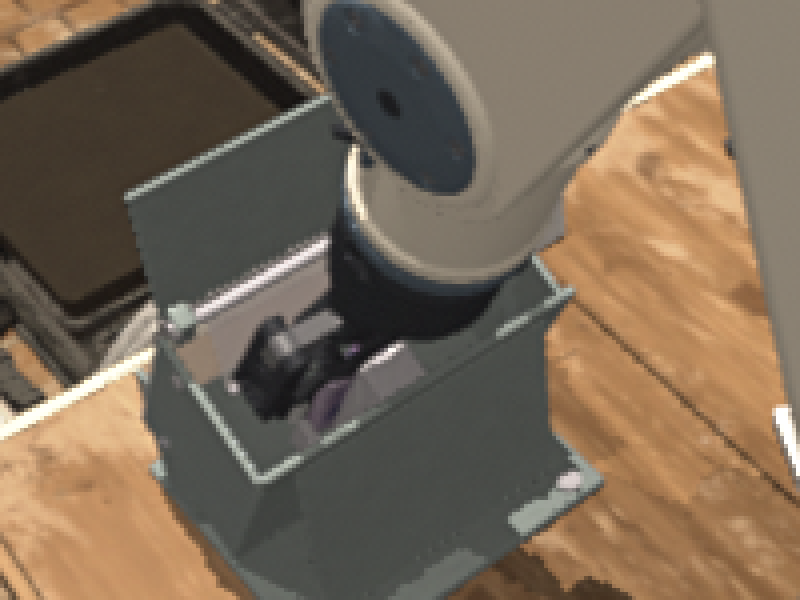

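The scene view shows the fingers inside the mouth, at about (290,365) in the crop. The flap is pushed in and riding on them. Now I close the grip.

arm_command:
  rows: [1,0.3,0,0,0,0.8,0.3,0,0,0,0.6,0.3,0,0,0,0.3,0.3,0,0,0,0.3,0.3,0,0,0,0.3,0.3,0,0,0,0.3,0.3,0,0,0,0.3,0.3,0,0,0]
  force: 50

```text
clock: 18.15
eef_pos: [562.5, 47.9, 112.9]
orientation: [-0.04, 2.673, 0.031]
wrist_force: [-8.1, 1.8, 8.7]
opening: 45.3
```

```bash
python3 st.py  ; python3 - <<'E'
from h import *
from rig import imaging
for n in("scene",):
    f=imaging.grab_frame(n); im=f["color"]
    cv2.imwrite(f"pics/{n}3.png",cv2.resize(im[150:300,80:280] ,None,fx=4,fy=4,interpolation=3)[:600,:800])
E
```

```text
18.15 [ 0.089  0.324  2.196 -0.077  0.153 -1.439] [562.5  47.9 112.9] [-0.04   2.673  0.031] F [-8.1  1.8  8.7] op 45.3
[[-0.892 -0.034  0.451]
 [-0.023  0.999  0.028]
 [-0.452  0.015 -0.892]]
grasp pt a,b,l [54.4 31.  -0.2]
grasp pt peg frame [-49.2 350.  110.6]
```

View pics/scene3.png

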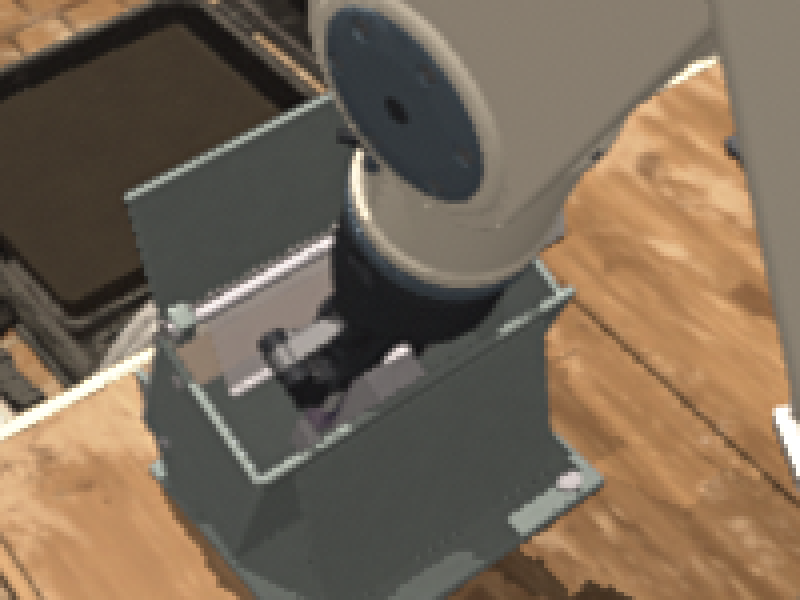

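arm_command:
  rows: [0.3,0.3,0,0,0,0.3,0.2,0,-0.7,0,0.3,0,0,-1.4,0,0.3,-0.2,0,-1.9,0,0.3,-0.5,0,-2.4,0,0.3,-0.7,0,-2.9,0,0.3,-0.7,0,-3.5,0,0.3,-0.7,0,-4,0]

```text
clock: 19.0
eef_pos: [550.6, 46.8, 151.6]
orientation: [-0.04, 2.674, 0.031]
wrist_force: [-3.4, 0.4, -3.2]
opening: 45.4
```

```bash
python3 st.py  ; python3 - <<'E'
from h import *
from rig import imaging
for n in("scene",):
    f=imaging.grab_frame(n); im=f["color"]
    cv2.imwrite(f"pics/{n}4.png",cv2.resize(im[150:300,80:280] ,None,fx=4,fy=4,interpolation=3)[:600,:800])
E
```

```text
19.0 [ 0.089  0.231  2.197 -0.048  0.246 -1.468] [550.6  46.8 151.6] [-0.04   2.674  0.031] F [-3.4  0.4 -3.2] op 45.4
[[-0.892 -0.033  0.45 ]
 [-0.023  0.999  0.028]
 [-0.451  0.015 -0.892]]
grasp pt a,b,l [14.5 37.8 -0.9]
grasp pt peg frame [-61.  348.3 149.2]
```

View pics/scene4.png

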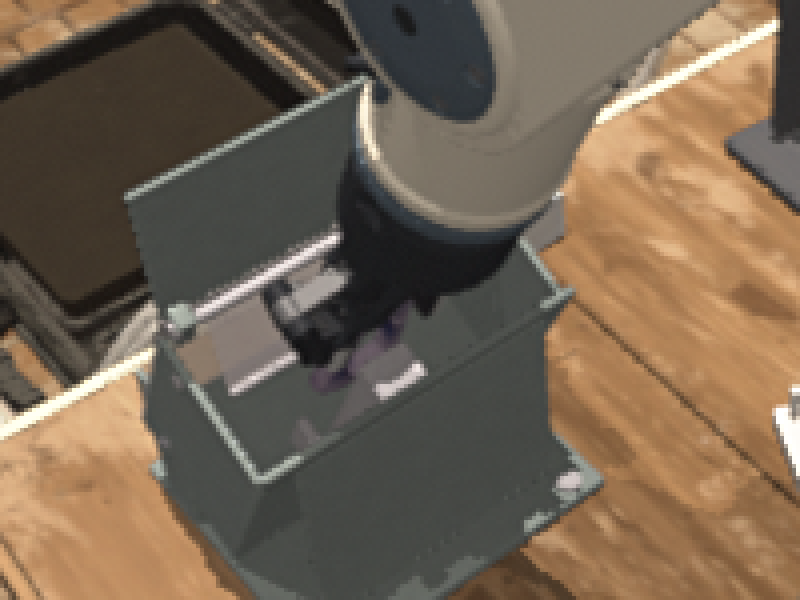

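The purple blank is in the fingers, at about (370,350) in the crop. I carry on drawing it out along -d.

arm_command:
  rows: [0.3,0,0,-1.5,0,0.3,0,0,-3,0,0.3,0,0,-4.5,0,0.3,0,0,-6.5,0,0.3,0,0,-8.5,0,0.3,0,0,-10.5,0,0.3,0,0,-13,0,0.3,0,0,-16,0]

```text
clock: 19.85
eef_pos: [478.9, 42.3, 295.2]
orientation: [-0.04, 2.672, 0.031]
wrist_force: [0.8, 0.6, 0.0]
opening: 45.8
```

```bash
python3 st.py  ; python3 - <<'E'
from h import *
from rig import imaging
for n in("scene","top"):
    f=imaging.grab_frame(n); im=f["color"]
    cv2.imwrite(f"pics/{n}5.png",cv2.resize(im[120:300,60:280] if n=="scene" else im[120:300,110:350],None,fx=3.3,fy=3.3,interpolation=3)[:600,:800])
E
```

```text
19.85 [ 0.094 -0.133  2.18  -0.024  0.625 -1.49 ] [478.9  42.3 295.2] [-0.04   2.672  0.031] F [0.8 0.6 0. ] op 45.8
[[-0.892 -0.033  0.452]
 [-0.023  0.999  0.028]
 [-0.452  0.015 -0.892]]
grasp pt a,b,l [-146.    39.1   -3.1]
grasp pt peg frame [-132.4  339.9  292.8]
```

View pics/scene5.png

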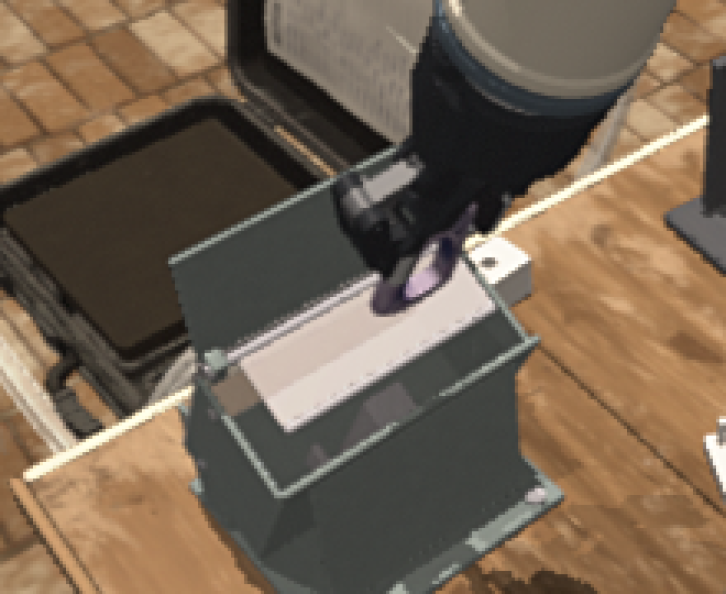

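View pics/top5.png

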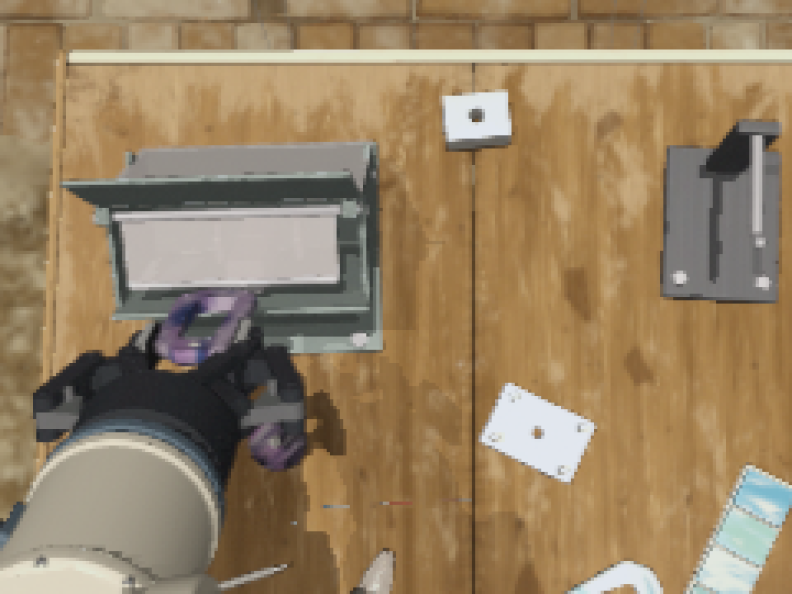

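```bash
python3 - <<'E'
from h import *
from rig import imaging
import pickle
fs=[imaging.grab_frame(n) for n in("scene","top")]; pickle.dump(fs,open("f5.pkl","wb"))
cv2.imwrite("pics/s6.png",cv2.resize(fs[0]["color"][165:235,150:225],None,fx=8,fy=8,interpolation=3))
cv2.imwrite("pics/t6.png",cv2.resize(fs[1]["color"][195:245,145:205],None,fx=11,fy=11,interpolation=3))
E
```

```text
(no output)
```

View pics/s6.png

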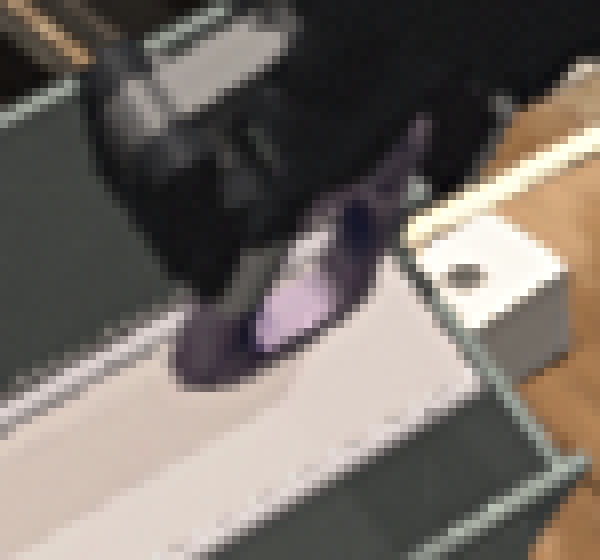

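View pics/t6.png

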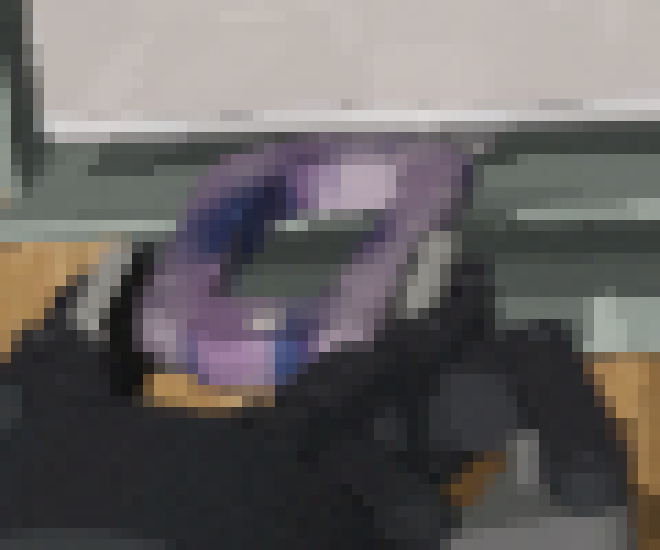

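```bash
cat > ov.py <<'E'
from h import *; import pickle,sys
from rig import telemetry
S,T=pickle.load(open("f5.pkl","rb"))
o=telemetry.get_obs(); M=axes(o); G=o['eef_pos']+6*M[:,2]
def outl(ax,ay,x0=0,y0=0,z0=35):
    # blank local: by=+y -> -tool z ; bx -> tool y ; bz -> -tool x(n = -tool x)
    C=np.c_[M[:,1],-M[:,2],-M[:,0]]  # cols: bx,by,bz
    Q=R.from_euler('xz',[ax,ay]).as_matrix()  # ax about bx (pitch), ay about bz(in-plane)
    t=np.linspace(0,2*np.pi,60,endpoint=False)
    def st(w,h): 
        r=w; return np.c_[r*np.cos(t), np.sign(np.sin(t))*(h-r)+r*np.sin(t)]
    res=[]
    for bz in(-5.5,5.5):
        for q in (st(23.5,50),st(12,34.5)):
            P=np.c_[q,np.full(len(q),bz)]; piv=np.array([x0,z0,0])
            P=(P+[0,z0,0])@Q.T-[0,z0,0]   # rotate about grasp (y=+z0)... grasp at blank y=z0
            res.append(P)
    out=[]
    for P in res:
        P=P-[0,z0,0]; out.append(G+P@C.T+0)
    return out
if __name__=="__main__":
    ax,ay,z0=[float(v) for v in sys.argv[1:4]]; tag=sys.argv[4]
    ims=[]
    for f,(x,y,w,h),s in((S,(150,165,75,70),8),(T,(145,195,60,50),8)):
        im=cv2.resize(f["color"][y:y+h,x:x+w],None,fx=s,fy=s,interpolation=3)
        for k,P in enumerate(outl(ax,ay,z0=z0)):
            uv=((proj(f,P)-[x,y]+.5)*s).astype(np.int32); cv2.polylines(im,[uv],True,[(0,255,0),(0,255,255),(0,128,0),(0,140,255)][k],1)
        ims.append(cv2.resize(im,(390,int(im.shape[0]*390/im.shape[1]))))
    H=max(i.shape[0] for i in ims); ims=[cv2.copyMakeBorder(i,0,H-i.shape[0],0,0,0) for i in ims]
    cv2.imwrite(f"pics/ov{tag}.png",np.hstack(ims))
E
sed -i 's/P=(P+\[0,z0,0\])@Q.T-\[0,z0,0\]   #.*/P=(P-[0,z0,0])@Q.T+[0,z0,0]/' ov.py
python3 ov.py 0 0 32 a; python3 ov.py 0.4 0 32 b; python3 - <<'E'
import cv2,numpy as np
cv2.imwrite("pics/ovab.png",np.vstack([cv2.imread("pics/ova.png")[:298],cv2.imread("pics/ovb.png")[:298]]))
E
```

```text
(no output)
```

View pics/ovab.png

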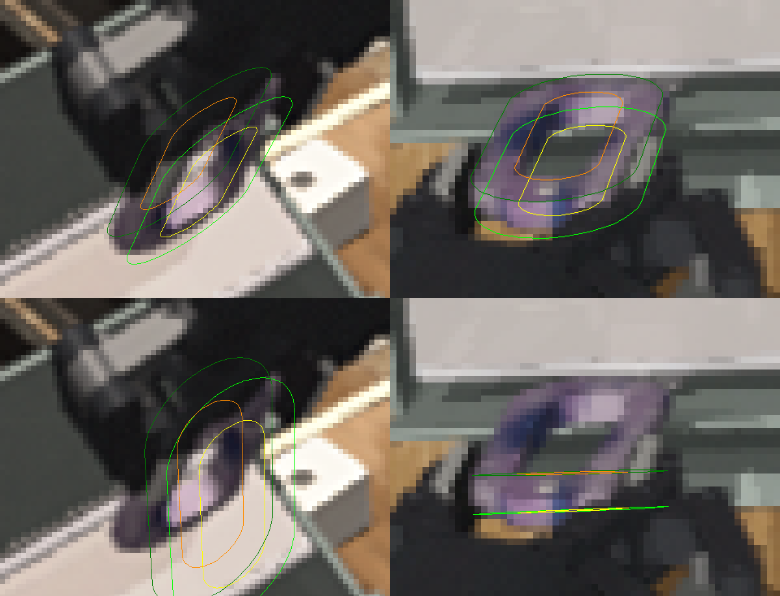

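```bash
python3 ov.py -0.08 0 32 a; python3 ov.py -0.08 0 37 b; python3 - <<'E'
import cv2,numpy as np
cv2.imwrite("pics/ovab2.png",np.vstack([cv2.imread("pics/ova.png")[:298],cv2.imread("pics/ovb.png")[:298]]))
E
```

```text
(no output)
```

View pics/ovab2.png

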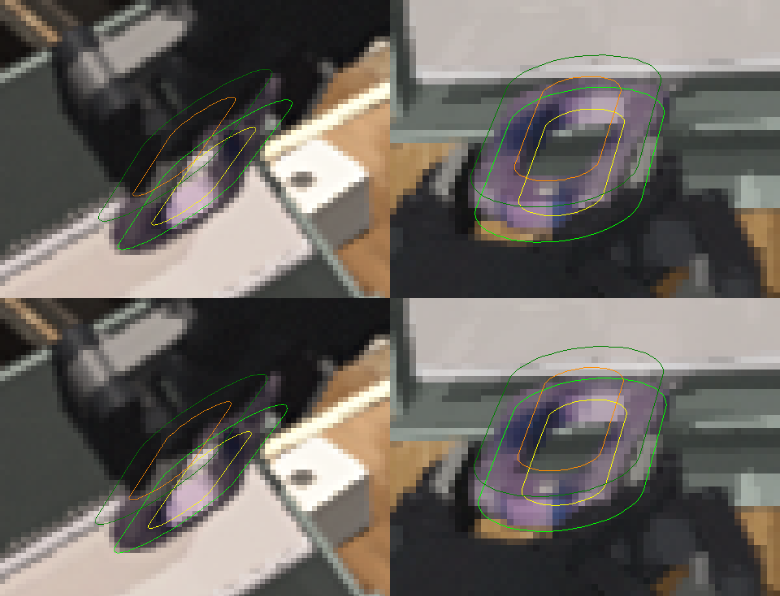

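```bash
python3 - <<'E'
from fit import *
print(tri([ray(S,*sp(388,187)),ray(T,*tp(353,373))]))
print(tri([ray(S,*sp(258,120)),ray(T,*tp(345,147))]))
E
cat >> st.py <<'E'
O=np.array([Y[0],Y[1],-3])
for s in ((-130,0,290),(-100,0,180),(-12,0,180)):
    print('peg',s,shift(O+np.array(s)@np.c_[px,py,ez].T))
E
python3 st.py
```

```text
(array([ 559.96041553, -302.32930556,  152.46294545]), [np.float64(0.1560084117523412), np.float64(0.15600841175239982)])
(array([ 634.38897339, -305.84581083,  140.448167  ]), [np.float64(1.5854390392417874), np.float64(1.5854390392416449)])
20.05 [ 0.094 -0.133  2.18  -0.025  0.623 -1.49 ] [479.5  42.4 295.2] [-0.04   2.67   0.031] F [ 0.7  0.7 -0.3] op 45.4
[[-0.891 -0.033  0.453]
 [-0.023  0.999  0.029]
 [-0.454  0.015 -0.891]]
grasp pt a,b,l [-145.7   39.7   -3.1]
grasp pt peg frame [-131.7  340.   292.8]
peg (-130, 0, 290) [  2.39 -33.89  -1.48]
peg (-100, 0, 180) [  4.72 -34.31   9.68]
peg (-12, 0, 180) [ -3.09 -35.08  13.65]
```

arm_command:
  rows: [0.3,0.2,-4.4,-0.5,0,0.3,0.5,-8.8,-0.5,0,0.3,1,-13.2,-0.5,0,0.3,1.5,-17.6,0,0,0.3,2,-22,0,0,0.3,2.5,-26.4,1,0,0.3,3,-30.6,2.5,0,0.3,3.5,-34.2,4.5,0]

```text
clock: 20.85
eef_pos: [479.0, -302.4, 231.5]
orientation: [-0.037, 2.674, 0.028]
wrist_force: [1.2, 1.7, 0.7]
opening: 45.7
```

```bash
python3 st.py
```

```text
20.85 [-0.749  0.165  2.038  0.546  0.678 -2.733] [ 479.  -302.4  231.5] [-0.037  2.674  0.028] F [1.2 1.7 0.7] op 45.7
[[-0.892 -0.031  0.45 ]
 [-0.022  0.999  0.026]
 [-0.451  0.013 -0.893]]
grasp pt a,b,l [ -94.3    0.4 -347.6]
grasp pt peg frame [-113.7   -4.2  229.2]
peg (-130, 0, 290) [-1.32  0.64 -6.14]
peg (-100, 0, 180) [0.97 0.24 5.02]
peg (-12, 0, 180) [-6.86 -0.51  8.97]
```

arm_command:
  rows: [0.3,0.2,0.1,1,0,0.3,0.4,0.1,2,0,0.3,0.6,0.2,3,0,0.3,0.8,0.2,4,0,0.3,1,0.2,5,0,0.3,1,0.2,5,0,0.3,1,0.2,5,0,0.3,1,0.2,5,0]

```text
clock: 21.65
eef_pos: [492.7, -295.9, 184.2]
orientation: [-0.041, 2.674, 0.03]
wrist_force: [-0.6, 0.2, -0.3]
opening: 45.1
```

```bash
cat > look.py <<'E'
from h import *
from rig import imaging
import sys,pickle
k=sys.argv[1]
fs=[imaging.grab_frame(n) for n in("scene","top")]; pickle.dump(fs,open("f5.pkl","wb"))
a=cv2.resize(fs[0]["color"][115:225,220:330],(390,390),interpolation=3); b=cv2.resize(fs[1]["color"][145:245,280:380],(390,390),interpolation=3)
cv2.imwrite(f"pics/L{k}.png",np.hstack([a,b]))
E
python3 st.py; python3 look.py 1
```

```text
21.65 [-0.72   0.247  2.066  0.624  0.575 -2.808] [ 492.7 -295.9  184.2] [-0.041  2.674  0.03 ] F [-0.6  0.2 -0.3] op 45.1
[[-0.892 -0.034  0.45 ]
 [-0.024  0.999  0.028]
 [-0.451  0.014 -0.892]]
grasp pt a,b,l [ -45.7   -8.6 -341.6]
grasp pt peg frame [-100.3    2.9  181.8]
peg (-130, 0, 290) [ -2.21   0.12 -11.  ]
peg (-100, 0, 180) [ 0.08 -0.3   0.16]
peg (-12, 0, 180) [-7.75 -1.07  4.1 ]
```

View pics/L1.png

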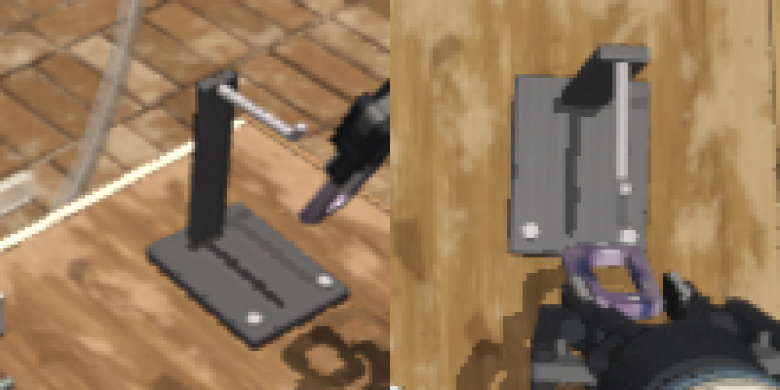

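```bash
cat > ov2.py <<'E'
import sys
sys.argv=['x']+sys.argv[1:]
from ov import *
Y=[595.4,-304.1,-.054,-3]
def pg(q): return np.array(q)@R.from_euler('z',Y[2]).as_matrix().T+[Y[0],Y[1],Y[3]]
ims=[]
for f,(x,y,w,h),s in((S,(270,120,60,75),8),(T,(315,150,45,75),8)):
    im=cv2.resize(f["color"][y:y+h,x:x+w],None,fx=s,fy=s,interpolation=3)
    for k,P in enumerate(outl(-0.08,0,z0=36)):
        uv=((proj(f,P)-[x,y]+.5)*s).astype(np.int32); cv2.polylines(im,[uv],True,[(0,255,0),(0,255,255),(0,128,0),(0,140,255)][k],1)
    P=pg([(40,0,138.4),(-30,0,143),(-36,0,153),(-36,0,157)]); uv=((proj(f,P)-[x,y]+.5)*s).astype(np.int32); cv2.polylines(im,[uv],False,(0,0,255),1)
    ims.append(im)
cv2.imwrite(f"pics/ovp{sys.argv[1]}.png",np.hstack(ims)[:600,:850])
print(np.hstack(ims).shape)
E
python3 ov2.py 1; python3 -c "
import cv2;i=cv2.imread('pics/ovp1.png');cv2.imwrite('pics/ovp1s.png',cv2.resize(i,(790,int(i.shape[0]*790/i.shape[1]))))"
```

```text
(600, 840, 3)
```

View pics/ovp1s.png

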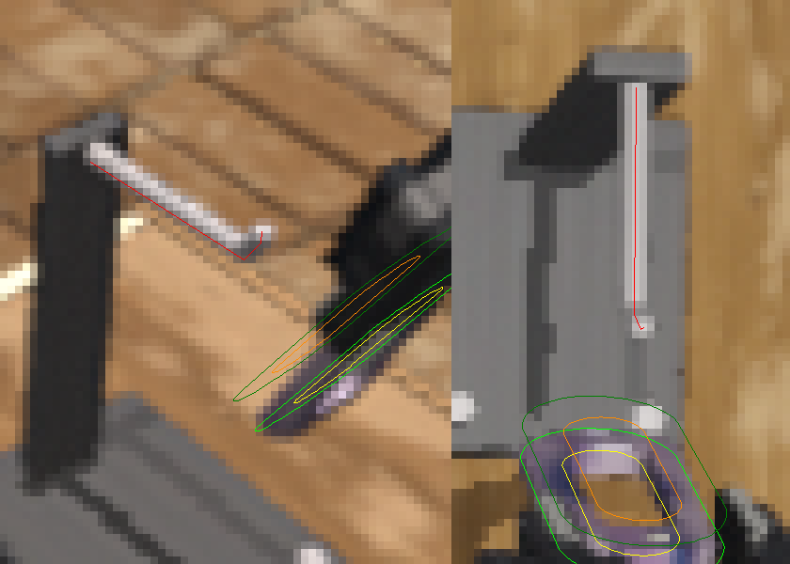

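arm_command:
  rows: [0.3,0,-0.5,0.2,0,0.3,-0.5,-1,0.5,0,0.3,-1.2,-1,0.8,0,0.3,-2,-1,1.1,0,0.3,-2.7,-1,1.5,0,0.3,-3.3,-1,1.9,0,0.3,-3.3,-1,1.9,0,0.3,-3.3,-1,1.9,0]

```text
clock: 22.55
eef_pos: [530.9, -304.2, 181.1]
orientation: [-0.041, 2.675, 0.031]
wrist_force: [0.4, 0.6, -1.1]
opening: 45.3
```

```bash
python3 st.py; python3 look.py 2;python3 ov2.py 2; python3 -c "
import cv2;i=cv2.imread('pics/ovp2.png');cv2.imwrite('pics/ovp2s.png',cv2.resize(i,(790,int(i.shape[0]*790/i.shape[1]))))"
```

```text
22.55 [-0.682  0.3    1.997  0.598  0.573 -2.747] [ 530.9 -304.2  181.1] [-0.041  2.675  0.031] F [ 0.4  0.6 -1.1] op 45.3
[[-0.893 -0.034  0.449]
 [-0.024  0.999  0.029]
 [-0.45   0.015 -0.893]]
grasp pt a,b,l [ -25.8   23.7 -351.1]
grasp pt peg frame [-61.8  -3.3 178.8]
peg (-130, 0, 290) [  1.05   1.09 -12.97]
peg (-100, 0, 180) [ 3.33  0.67 -1.8 ]
peg (-12, 0, 180) [-4.51 -0.11  2.13]
(600, 840, 3)
```

View pics/L2.png

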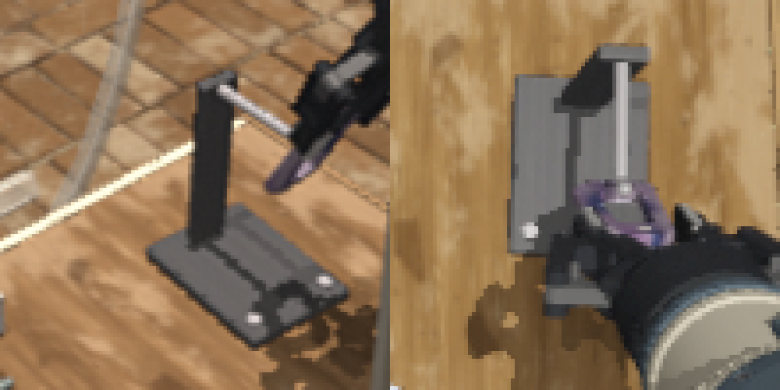

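View pics/ovp2s.png

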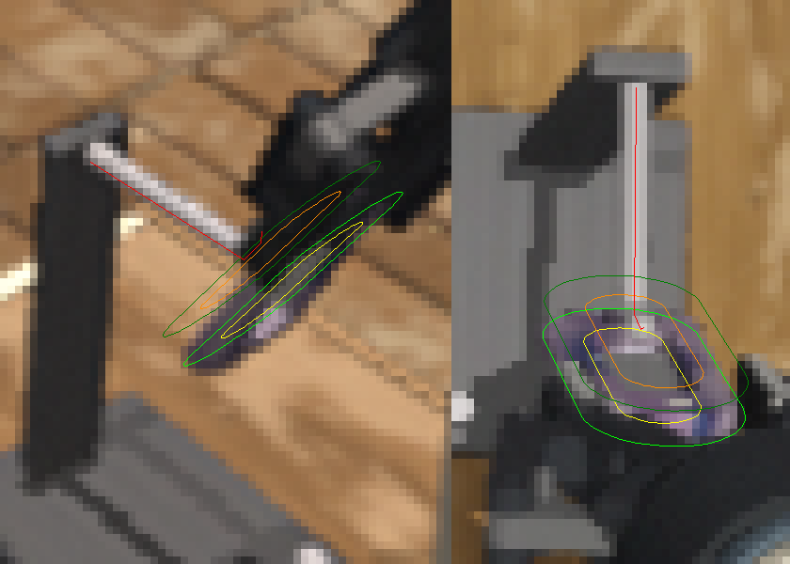

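arm_command:
  rows: [0.3,-0.5,0,-0.2,0,0.3,-1,-0.1,0,0,0.3,-1.8,-0.1,0.3,0,0.3,-2.5,-0.2,0.7,0,0.3,-3.3,-0.3,1,0,0.3,-4,-0.4,1.4,0,0.3,-4.7,-0.4,1.8,0,0.3,-4.7,-0.4,1.8,0]

```text
clock: 23.45
eef_pos: [582.1, -306.9, 186.3]
orientation: [-0.041, 2.674, 0.03]
wrist_force: [-0.2, 0.8, -0.0]
opening: 45.3
```

```bash
python3 st.py; python3 look.py 3
```

```text
23.45 [-0.626  0.35   1.905  0.546  0.585 -2.641] [ 582.1 -306.9  186.3] [-0.041  2.674  0.03 ] F [-0.2  0.8 -0. ] op 45.3
[[-0.892 -0.034  0.45 ]
 [-0.024  0.999  0.028]
 [-0.45   0.015 -0.893]]
grasp pt a,b,l [  -7.2   71.6 -355.5]
grasp pt peg frame [-10.5  -3.2 183.9]
peg (-130, 0, 290) [  5.83   1.52 -14.8 ]
peg (-100, 0, 180) [ 8.12  1.1  -3.64]
peg (-12, 0, 180) [0.29 0.33 0.3 ]
```

View pics/L3.png

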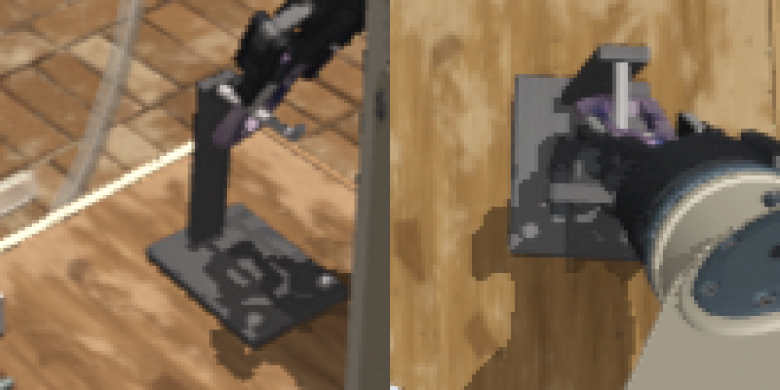

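arm_command:
  rows: [0.3,0.2,0,0.4,0,0.3,0.4,0,0.9,0,0.3,0.7,0,1.4,0,0.3,0.9,0,1.8,0,0.3,1.1,0,2.1,0,0.3,1.2,0,2.3,0,0.3,1.2,0,2.4,0,0.3,1.2,0,2.4,0]

```text
clock: 24.35
eef_pos: [581.1, -306.6, 159.5]
orientation: [-0.04, 2.674, 0.03]
wrist_force: [-0.3, 0.7, -0.3]
opening: 45.2
```

```bash
python3 st.py; python3 look.py 4
```

```text
24.35 [-0.627  0.388  1.924  0.594  0.537 -2.698] [ 581.1 -306.6  159.5] [-0.04   2.674  0.03 ] F [-0.3  0.7 -0.3] op 45.2
[[-0.893 -0.033  0.45 ]
 [-0.023  0.999  0.028]
 [-0.45   0.015 -0.893]]
grasp pt a,b,l [  16.2   58.6 -355.1]
grasp pt peg frame [-11.4  -2.9 157.1]
peg (-130, 0, 290) [  4.55   1.52 -17.15]
peg (-100, 0, 180) [ 6.83  1.1  -5.99]
peg (-12, 0, 180) [-1.    0.33 -2.05]
```

View pics/L4.png

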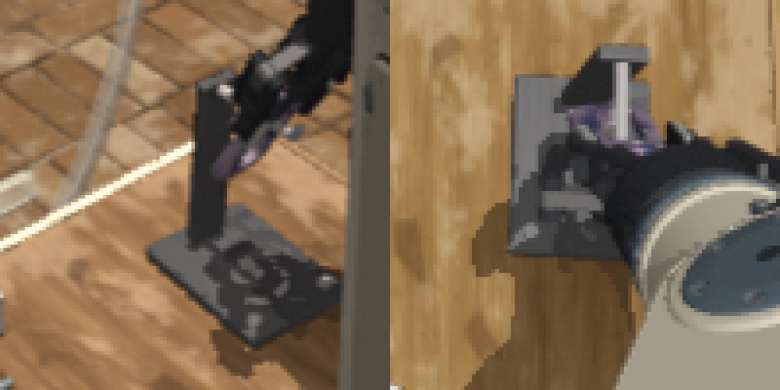

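arm_command:
  rows: [0.3,0.05,0,0.1,0,0.3,0.1,0,0.2,0,0.3,0.15,0,0.3,0,0.3,0.15,0,0.3,0,0.3,0.15,0,0.3,0,0.3,0.15,0,0.3,0,0.3,0.15,0,0.3,0,0.3,0.15,0,0.3,0]

```text
clock: 25.25
eef_pos: [581.1, -306.5, 156.3]
orientation: [-0.04, 2.674, 0.03]
wrist_force: [-0.7, -0.8, 0.4]
opening: 45.3
```

arm_command:
  rows: [0.3,0.05,0,0.1,0,0.3,0.1,0,0.2,0,0.3,0.15,0,0.3,0,0.3,0.15,0,0.3,0,0.3,0.15,0,0.3,0,0.3,0.15,0,0.3,0,0.3,0.15,0,0.3,0,0.3,0.15,0,0.3,0]

```text
clock: 26.05
eef_pos: [581.1, -306.5, 152.9]
orientation: [-0.04, 2.674, 0.03]
wrist_force: [0.4, 0.2, -0.9]
opening: 45.3
```

```bash
python3 st.py|head -1; python3 look.py 5
```

```text
26.05 [-0.627  0.398  1.928  0.608  0.526 -2.714] [ 581.1 -306.5  152.9] [-0.04   2.674  0.03 ] F [ 0.4  0.2 -0.9] op 45.3
```

View pics/L5.png

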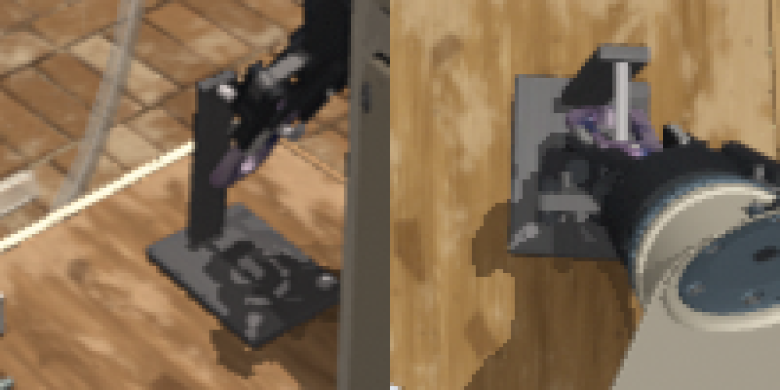

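arm_command:
  rows: [0.3,0.05,0,0.1,0,0.3,0.1,0,0.2,0,0.3,0.15,0,0.3,0,0.3,0.2,0,0.35,0,0.3,0.2,0,0.35,0,0.3,0.2,0,0.35,0,0.3,0.2,0,0.35,0,0.3,0.2,0,0.35,0]

```text
clock: 26.95
eef_pos: [581.5, -306.7, 150.4]
orientation: [-0.04, 2.672, 0.029]
wrist_force: [-6.0, 2.5, 13.4]
opening: 45.3
```

arm_command:
  rows: [0.3,-0.05,0,-0.1,0,0.3,-0.05,0,-0.1,0,0.6,-0.05,0,-0.1,0,0.65,-0.05,0,-0.1,0,0.7,-0.05,0,-0.1,0,0.75,-0.05,0,-0.1,0,0.8,-0.05,0,-0.1,0,0.85,-0.05,0,-0.1,0]

```text
clock: 27.75
eef_pos: [580.8, -306.4, 149.8]
orientation: [-0.04, 2.674, 0.03]
wrist_force: [0.3, -0.8, -0.2]
opening: 72.4
```

```bash
python3 st.py|head -1; python3 look.py 6
```

```text
27.75 [-0.627  0.402  1.93   0.614  0.521 -2.721] [ 580.8 -306.4  149.8] [-0.04   2.674  0.03 ] F [ 0.3 -0.8 -0.2] op 72.4
```

View pics/L6.png

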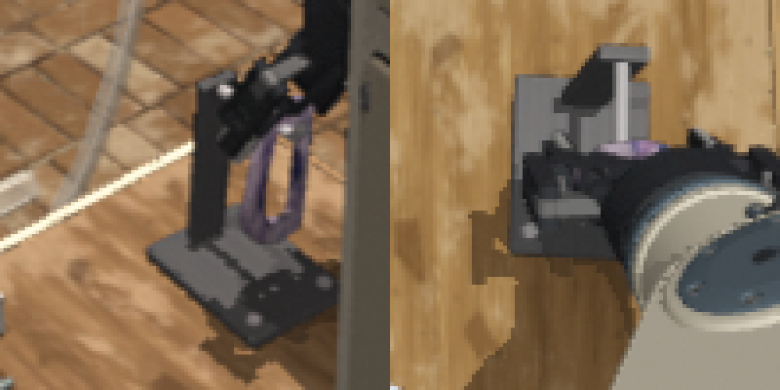

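arm_command:
  rows: [1,0,0,0,0,1,0,0,0,0,1,0,0,0,0,1,0,0,-0.5,0,1,0,0,-1.5,0,1,0,0,-3,0,1,0,0,-5,0,1,0,0,-7,0]

```text
clock: 28.65
eef_pos: [548.7, -308.5, 214.1]
orientation: [-0.04, 2.674, 0.03]
wrist_force: [0.2, -0.2, 0.2]
opening: 85.6
```

arm_command:
  rows: [1,0,0,-1.5,0,1,0,0,-3,0,1,0,0,-4.5,0,1,0,0,-6,0,1,0,0,-8,0,1,0,0,-10,0,1,0,0,-12,0,1,0,0,-12,0]

```text
clock: 29.45
eef_pos: [495.4, -312.6, 322.5]
orientation: [-0.04, 2.672, 0.026]
wrist_force: [-0.4, -0.3, 0.3]
opening: 85.7
```

```bash
python3 st.py|head -1; python3 look.py 7; python3 - <<'E'
import pickle,cv2
for n,f in zip("st",pickle.load(open("f5.pkl","rb"))): cv2.imwrite(f"pics/fin_{n}.png",f["color"])
E
```

```text
29.45 [-0.743  0.085  1.904  0.442  0.862 -2.584] [ 495.4 -312.6  322.5] [-0.04   2.672  0.026] F [-0.4 -0.3  0.3] op 85.7
```

View pics/L7.png

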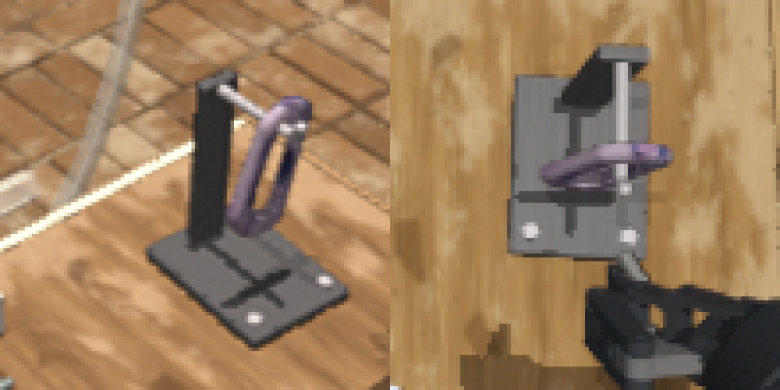

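View pics/fin_s.png

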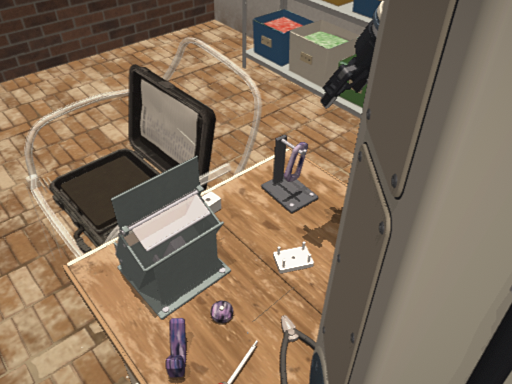

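View pics/fin_t.png

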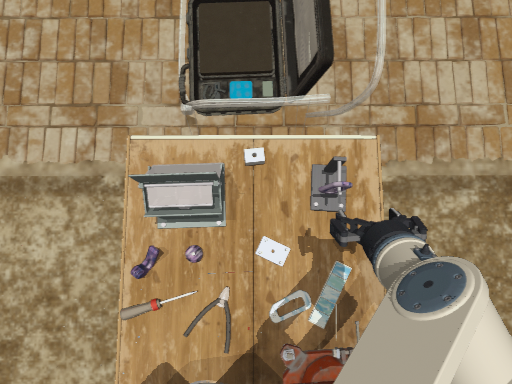

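The blank hangs on the peg at about (297,160) in the scene view, and the flap is shut. I let it settle, then look again.

arm_command:
  rows: [1,0,0,0,0,1,0,0,0,0,1,0,0,0,0,1,0,0,0,0,1,0,0,0,0,1,0,0,0,0,1,0,0,0,0,1,0,0,0,0]

```text
clock: 30.35
eef_pos: [495.4, -311.8, 319.6]
orientation: [-0.04, 2.674, 0.03]
wrist_force: [-0.4, 0.3, -0.1]
opening: 85.1
```

arm_command:
  rows: [1,0,0,0,0,1,0,0,0,0,1,0,0,0,0,1,0,0,0,0,1,0,0,0,0,1,0,0,0,0,1,0,0,0,0,1,0,0,0,0]

```text
clock: 31.15
eef_pos: [495.4, -311.8, 319.6]
orientation: [-0.04, 2.674, 0.03]
wrist_force: [0.8, -0.5, -0.2]
opening: 85.5
```

```bash
python3 look.py 8; sleep 0; python3 look.py 9; python3 -c "
import cv2,numpy as np
a=cv2.imread('pics/L8.png');b=cv2.imread('pics/L9.png');print(np.abs(a.astype(int)-b).max())"
```

```text
6
```

View pics/L9.png

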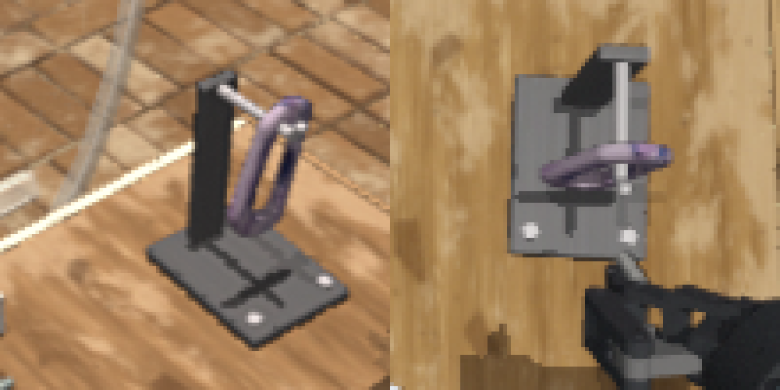

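Nothing moved between the two pictures. The blank hangs at rest across the peg, clear of the upright and the hand.

```bash
python3 -c "
from rig import workorder,telemetry
print(workorder.job_done()); print(telemetry.get_obs()['clock'])"
```

```text
the job is handed in; nothing more can be done
None
the job is handed in; nothing more can be done
```

I took the blank out through the flap and hung it by its window on the peg. I handed the job in at about 31.4 s.

- **Tilting the hand:** the move rows cannot tilt the tool. I pushed against the arm's reach limit high above the bench, which leaned the hand about 2° per call, until it stood at 26.7° for the chute's 27°.
- **Taking it out:** the fingers went in along d with the flap riding on them. I gripped the blank at about 50 N, drew it out with a small lift along n, and the flap shut behind it.
- **Hanging it:** I moved the blank's window over the peg tip, lowered until contact (about 15 N at the wrist), opened the fingers and backed the hand away.

**Last checks:**
- Two pictures taken 0.1 s apart, after 1.6 s of waiting, show the blank still. It hangs across the peg, clear of the upright and nearer the tip than the middle.
- The hand is about 190 mm away from it and the wrist reads no contact.
- The flap is shut, and the other things look to be where they were.

**Did not quite agree:**
- My camera fit put the dispenser and stand about 3 mm too low.
- The peg met the window about 5 mm lower than I had worked out, so I lowered the blank in small steps until I felt it.
- The opening read 45 mm on a blank 47 mm wide, probably because I gripped near its rounded end.
- Pointing down again was never restored: the hand stayed tilted to the end.

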